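Turn the revolving bangle stand to show the cuff to the customer

TASK

A customer at the dark presentation pad on the counter wants to see the wide cuff bracelet: with a fingertip, push the arms of the revolving bangle stand round until the arm that carries the cuff points at the middle of the pad, then take the hand away. Turn it gently, without setting it spinning; do not grip the stand, and do not touch the jewellery. The stand's foot stays where it is, not shifted, tipped or lifted, and the pad and the other goods are left alone.

Things in the scene. Friction and masses are not known exactly. Their poses are not given: they have to be found in the camera images.
- stand: revolving bangle stand, loose on the counter, 1.5 kg: round light wooden foot 170 mm across, 22 mm high, upright dark steel post 13 mm across; on it turns a rotor with four level arms in a cross (hub 28 mm across, ball finial up to 209 mm above the counter), one piece or set of brass jewellery on each arm. Origin: centre of the foot's underside; z is the turning axis
- stand_axis (a point): point on the turning axis at the height of the arms' centre lines, 170 mm above the counter. Jewellery hangs on each arm from 40 to 83 mm from the axis, up to 15 mm above and 75 mm below the arm's centre line and 45 mm to each side; from 87 to 128 mm from the axis each arm is bare, to be pushed there
- cuff_arm_end (a point): centre of the end ball (15 mm across) of the arm that carries the wide cuff, 135 mm from the axis; x points outwards along that arm, z up. The other three arms are at 90, 180 and 270 degrees from it and just like it: straight dark steel bars 8 mm thick with a ball at the end
- rotor (a joint): angle of the rotor on its foot, rad, growing counter-clockwise seen from above; at 0 the cuff's arm points along the foot's x axis. Turns either way without stops; friction (0.06 N m, about half a newton at an arm's end) keeps it where it is left
- cuff: the wide cuff: open brass band 40 mm wide (along the arm), 69 mm across, with a gap at its lowest point; hangs over its arm and can swing a little about it. Origin: on top of the arm, in the middle of the band, 61 mm from the axis
- thin_bangles: three thin round brass bangles (wire 3 mm, 71 mm across) side by side on the arm 90 degrees counter-clockwise (from above) of the cuff's. Origin: on top of the arm, 61 mm from the axis
- round_bangle: one stout round brass bangle (bar 10 mm, 85 mm across) on the arm opposite the cuff's. Origin: on top of the arm, 61 mm from the axis
- bangle_pair: two round brass bangles (wire 5 mm, 75 mm across) on the arm 90 degrees clockwise of the cuff's. Origin: on top of the arm, 61 mm from the axis
- pad: presentation pad lying flat beside the stand, to its left or its right: dark grey velvet in a wooden frame, 160 x 140 x 13 mm (x, y, z), fixed. Origin: centre of its underside
- pad_middle (a point): middle of the pad's velvet face, 13 mm above the counter
- cup: brass cup, 68 mm across, 95 mm high, standing near the stand. Origin: centre of its underside
- ring_cone: small wooden finger cone with a ring on it, foot 48 mm across, 78 mm high, standing near the stand. Origin: centre of its underside
- wallet: dark brown leather card wallet lying flat, 75 x 100 x 14 mm. Origin: centre of its underside
Things that resemble listed ones, but are neither listed nor needed, are in the scene too. Leave any blue or red look-alike of the cup alone.

How it is judged:
By the outcome, as a careful person would: the job done as asked, in the order asked, and still so for the second after the job is handed in, with the robot touching nothing.
It also fails if it takes over 45 s, if anything falls off the work surface, if the arm or the gripper's body presses on something with over 40 N, if the wrist force passes 120 N, or if a joint passes its speed limit or range.

ROBOT

A 6-joint arm with a two-finger parallel gripper is mounted at the origin on the work surface. World frame = base frame: x ahead of the robot, y to its left, z up, the work surface at z = 0. Lengths are in m, angles in degrees, forces in N, time in s.
With the tool pointing down it reaches from about 0.375 to 0.9 m from the base axis. Payload 3.1 kg.
Tool frame: the origin (TCP) lies at the very end of the fingers, on their centre line; the grasp point (between the pads) lies 19 mm behind it (bot.grip_point_offset is the distance from the TCP to the grasp point, in m); z points along the fingers, x is the direction in which the jaws open and shut, and the axes are right-handed (so a half turn about z gives the same grasp; the last joint's range is limited). The gripper opens to 87 mm and grips with 3 to 60 N. Pads are 19 mm wide; open, the fingers measure 117 mm over their backs; the gripper's body (75 mm by 190 mm) begins 51 mm behind the grasp point.
Start: joints at [-81.274, 30.224, 82.088, -0, 67.689, -10.227], TCP at [0.203, -0.591, 0.223] pointing down, gripper open.
Joint ranges: [-176.69, 176.69], [-43.24, 126.21], [12.49, 139.97], [-82, 262], [0, 151.66], [-163.58, 163.58]. Speed limits (degrees/s): [159.86, 159.86, 180, 180, 180, 180].

INTERFACE

Orientations are given as a 3x3 rotation matrix whose columns are the frame's x, y, z axes.
In Python, from rig import bot, capture, recognise, place_of gives the robot as it stands.
- The arm moves only by the tool send_rows, never from a script. Its argument "motion" is a list of rows, each a list of 2 entries, a list of its own where there are three numbers: the shift along the tool's x, y, z in mm, then the turn about the tool's z in rad. A call has exactly 5 rows; each row shifts and turns the pose as measured when the row begins, along the tool's axes as they then stand; what a row does not reach is not made up. A row lasts 1/12 s, in which the tool goes at most 41.7 mm and 7.16 degrees, less where a joint would pass 70% of its speed; a pose out of reach is approached as far as the arm can. A call with a gripper value outside its range is refused whole. "gripper" is the closure, from 0 (fully open) to 1 (shut), set as the call begins (left out, the last holds). The fingers move at their own pace and stop on an object; the grip force is fixed at half the most. Time passes only in rows, so rows that do not move let the fingers close, or fill a call up. It gives the time, the measured TCP pose, the force and the opening at its end, in the units of the state.
- bot.read_state(): the state, without advancing time (a new reading comes with each control period).
- capture(name): name is "scene" or "top" or "wrist"; returns a dict with "image" (400x640x3 uint8, blue, green, red), "fx", "fy", "cx", "cy" (pixels), "rvec" (rotation vector, rad) and "tvec" (3), from world to camera coordinates, as OpenCV has them. Camera axes: x right, y down, z forward; pixel columns grow to the right and rows downward; lengths in m; the calibration is good to about 2 mm. A picture is of the moment at which its call begins. There is no depth.
- bot.hand_in(): hands the job in, once; it reports no verdict.
Trained networks look in the newest picture that a camera, given by its name, has taken for a name from the list of things; names that differ only in an ending like _2 or _b are one class to them, and where a whole thing is asked for, a point or a joint stands for the part that bears it (a point fixed in the world has none). Each returns a list of dicts, best first, with "p" (0 to 1); they miss things now and then, are a little off and sometimes report something else, mostly with a low value. They report only what shows in the picture. A call takes as long as a camera call. They do not tell look-alikes from the thing itself.
- recognise(camera, target): "xy" ([column, row] in pixels, amid what is visible of it).
- place_of(camera, target): "xy" ([column, row] in pixels: a listed point, or the origin of a listed thing).
The state is a dict: "time_s": time; "joint_positions": joint angles; "qvel": joint speeds; "tau": joint torques, N m; "position": TCP position; "tcp_rot": TCP orientation; "force": force on the tool from outside, world axes, zero at the start; "moment": the same for the moment, N m; "opening": opening from 0.0 (shut) to 1.0 (fully open).
Only numpy, scipy, OpenCV 4.12 (cv2) and the standard library are available. Lean on these libraries where they do the work, as an engineer would, in place of code of your own. Each camera call takes 0.05 s, during which the arm holds its last target.

## Working session

There is one attempt and no reset: what is moved stays moved. The work goes in short steps, Python scripts to look and compute and a tool call to move; the robot and the scene stay as the last step left them, time stands still between calls to the robot, and variables do not carry over. Pictures are saved under pics/ and viewed, and the job is handed in when it is done.

Besides the shell and the picture viewer there is one more tool, called after "Emit:" by a JSON object that holds its "method" and its "body", one argument or row to a line. send_rows: Moves the arm, as the interface text tells. Its arguments: {"type":"object","properties":{"motion":{"type":"array","items":{"type":"array"}},"gripper":{"type":"number"}},"required":["motion"]}

```bash
mkdir -p pics; cat > h.py <<'E'
import numpy as np, cv2
from rig import bot, capture, recognise, place_of
def cam(c):
    R,_=cv2.Rodrigues(np.array(c['rvec'],float)); t=np.array(c['tvec'],float).ravel()
    return R,t
def ray(c,xy):
    R,t=cam(c); d=R.T@np.array([(xy[0]-c['cx'])/c['fx'],(xy[1]-c['cy'])/c['fy'],1.]); return -R.T@t,d
def at_z(c,xy,z):
    o,d=ray(c,xy); return o+d*(z-o[2])/d[2]
def proj(c,p):
    R,t=cam(c); q=R@np.array(p,float)+t; return np.array([c['fx']*q[0]/q[2]+c['cx'],c['fy']*q[1]/q[2]+c['cy']])
E
python3 - <<'E'
from h import *
z={'stand':0,'stand_axis':.17,'cuff_arm_end':.17,'cuff':.174,'thin_bangles':.174,'round_bangle':.174,'bangle_pair':.174,'pad':0,'pad_middle':.013,'cup':0,'ring_cone':0,'wallet':0}
for n in ['scene','top']:
    c=capture(n); cv2.imwrite(f'pics/{n}0.png',c['image'])
    print(n,at_z(c,(320,200),0).round(3), ray(c,(0,0))[0].round(3))
    for k in z:
        for r in place_of(n,k)[:2]: print(k,np.round(r['xy']),round(r['p'],2),at_z(c,r['xy'],z[k]).round(3))
s=bot.read_state();print(s['time_s'],s['position'],s['tcp_rot'],s['opening'])
E
```

```text
scene [ 0.492 -0.221  0.   ] [1.103 0.411 0.874]
stand [419. 276.] 0.82 [ 0.503  0.114 -0.   ]
stand [334. 222.] 0.17 [ 0.521 -0.139  0.   ]
stand_axis [430. 232.] 0.59 [0.517 0.122 0.17 ]
cuff_arm_end [452. 255.] 0.69 [0.535 0.186 0.17 ]
cuff_arm_end [493. 214.] 0.65 [0.384 0.183 0.17 ]
cuff [251. 177.] 0.46 [ 0.673 -0.256  0.174]
thin_bangles [425. 209.] 0.55 [0.477 0.078 0.174]
round_bangle [406. 236.] 0.63 [0.563 0.096 0.174]
bangle_pair [451. 253.] 0.77 [0.535 0.184 0.174]
bangle_pair [489. 214.] 0.59 [0.393 0.18  0.174]
pad [338. 221.] 0.75 [ 0.512 -0.134  0.   ]
pad_middle [335. 221.] 0.94 [ 0.528 -0.132  0.013]
cup [332. 347.] 0.95 [0.77  0.097 0.   ]
cup [302. 304.] 0.89 [ 0.744 -0.018  0.   ]
ring_cone [416. 219.] 0.72 [ 0.365 -0.     0.   ]
wallet [251. 179.] 0.9 [ 0.57  -0.416  0.   ]
top [ 0.647 -0.109  0.   ] [ 0.385 -0.094  1.253]
stand [233. 250.] 0.79 [0.507 0.111 0.   ]
stand_axis [217. 240.] 0.77 [0.514 0.122 0.17 ]
cuff_arm_end [185. 292.] 0.83 [0.396 0.183 0.17 ]
cuff [207. 267.] 0.66 [0.451 0.138 0.174]
thin_bangles [236. 258.] 0.56 [0.474 0.075 0.174]
round_bangle [236. 256.] 0.54 [0.478 0.075 0.174]
round_bangle [231. 216.] 0.5 [0.568 0.092 0.174]
bangle_pair [194. 228.] 0.65 [0.539 0.172 0.174]
pad_middle [322. 247.] 0.89 [ 0.522 -0.118  0.013]
cup [286. 164.] 0.9 [ 0.742 -0.017  0.   ]
cup [247. 155.] 0.85 [0.765 0.09  0.   ]
wallet [434. 237.] 0.74 [ 0.558 -0.408  0.   ]
wallet [277. 312.] 0.43 [ 0.356 -0.009  0.   ]
1.3 [ 0.20303834 -0.59108888  0.22255   ] [[ 3.24782181e-01 -9.45788842e-01  3.89456506e-05]
 [-9.45788842e-01 -3.24782181e-01 -8.62455228e-06]
 [ 2.08058587e-05 -3.40332609e-05 -9.99999999e-01]] 0.9980197033937471
```

```bash
python3 - <<'E'
import cv2
a=cv2.imread('pics/top0.png');cv2.imwrite('pics/top0z.png',cv2.resize(a[120:340,120:400],None,fx=2.8,fy=2.7,interpolation=cv2.INTER_CUBIC))
a=cv2.imread('pics/scene0.png');cv2.imwrite('pics/scene0z.png',cv2.resize(a[150:370,280:560],None,fx=2.8,fy=2.7,interpolation=cv2.INTER_CUBIC))
E
```

```text
(no output)
```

View pics/scene0.png

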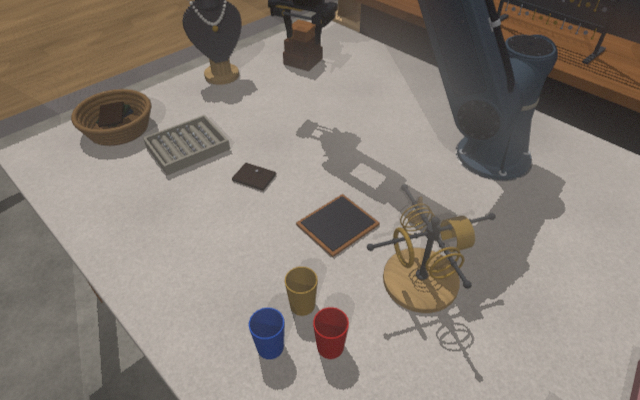

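```bash
sleep 0
```

```text
(no output)
```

View pics/top0.png

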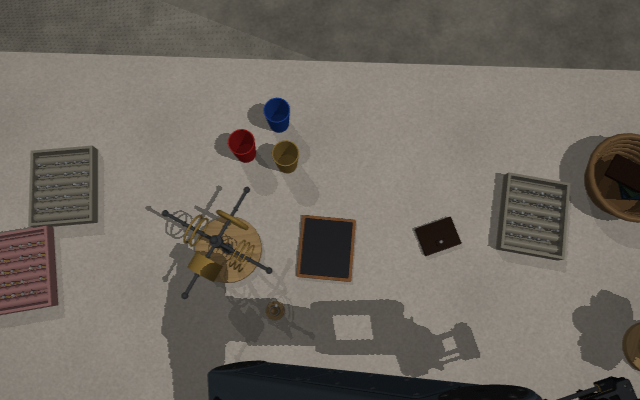

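View zooms.

View pics/top0z.png

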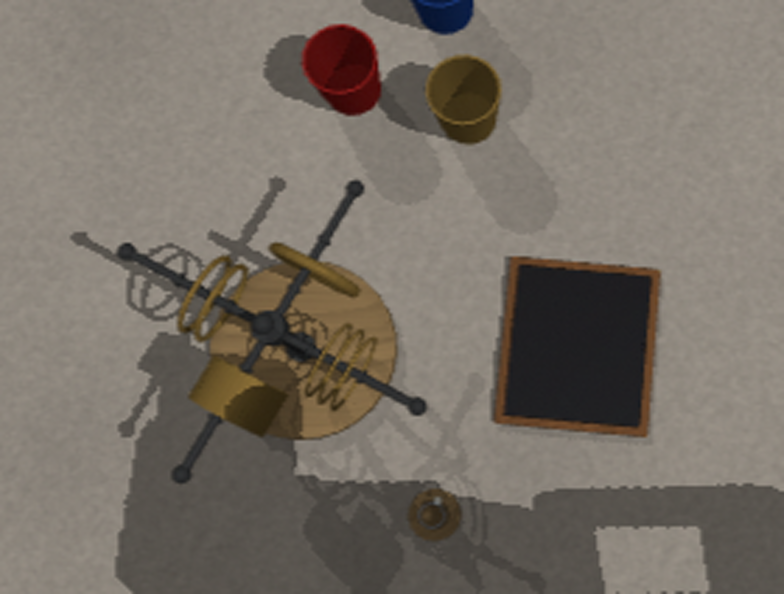

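View pics/scene0z.png

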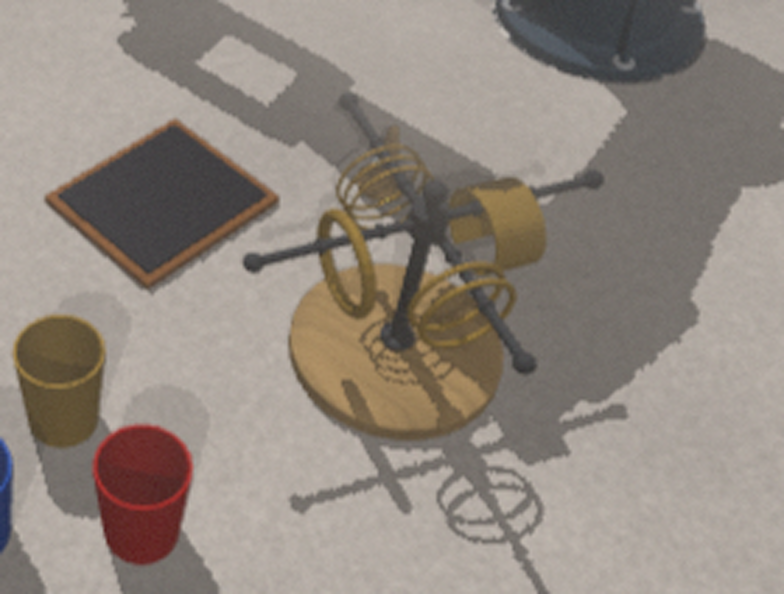

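```bash
python3 - <<'E'
from h import *
t=capture('top'); s=capture('scene')
for xy in [(184.5,296),(270,270.5),(247,189.5),(150,209.5)]:
    print(at_z(t,xy,.17).round(4))
for xy in [(493,216),(467,285),(371,247),(405,188)]:
    print(at_z(s,xy,.17).round(4))
P=[at_z(t,xy,.17) for xy in [(184.5,296),(270,270.5),(247,189.5),(150,209.5)]]
Q=[at_z(s,xy,.17) for xy in [(493,216),(371,247),(467,285)]]
print(np.mean(P,0),[np.degrees(np.arctan2(*(p-np.mean(P,0))[1::-1])) for p in P])
print((Q[1]+P[0]-P[0]), 'pad corners', [at_z(t,xy,.013).round(3) for xy in [(302,216),(356,220),(351,281),(296,275)]],[at_z(s,xy,.013).round(3) for xy in [(297,223),(343,196),(379,224),(333,253)]])
E
```

```text
[0.3879 0.183  0.17  ]
[ 0.4488 -0.001   0.17  ]
[0.6307 0.0605 0.17  ]
[0.5773 0.2774 0.17  ]
[0.3893 0.1871 0.17  ]
[0.5742 0.2456 0.17  ]
[0.6312 0.0648 0.17  ]
[0.4522 0.0066 0.17  ]
[0.51118152 0.12997341 0.17      ] [np.float64(156.7311639010752), np.float64(-115.45511568751768), np.float64(-30.168604802380177), np.float64(65.83301431998345)]
[0.63120172 0.06480227 0.17      ] pad corners [array([ 0.6  , -0.064,  0.013]), array([ 0.594, -0.203,  0.013]), array([ 0.438, -0.193,  0.013]), array([ 0.449, -0.054,  0.013])] [array([ 0.599, -0.193,  0.013]), array([ 0.448, -0.179,  0.013]), array([ 0.456, -0.047,  0.013]), array([ 0.603, -0.063,  0.013])]
```

The top view shows the axis at about pixel (217,240), the cuff arm's end at (184.6,296) and the pad's middle at (326,247). The scene camera agrees to about 4 mm. The cuff points at about 153° and the pad lies at about -87°, so I need roughly +120° CCW. I'll push the opposite (round bangle) arm from its clockwise side with the closed fingertips.

```bash
cat > plan.py <<'E'
from h import *
AX=np.array([.510,.122])
def pol(r,phi,z): a=np.radians(phi); return np.array([AX[0]+r*np.cos(a),AX[1]+r*np.sin(a),z])
def plan(wps,maxstep=35.,maxturn=.11,n=None):
    """wps: list of (xyz, yaw or None, stepmm)"""
    s=bot.read_state(); p=np.array(s['position'])*1e3; R=np.array(s['tcp_rot']); 
    psi=np.degrees(np.arctan2(R[1,0],R[0,0])); rows=[]
    print('from',p.round(1),'yaw',round(psi,1),'t',s['time_s'])
    for x,yaw,step in wps:
        x=np.array(x)*1e3
        while True:
            d=x-p; L=np.linalg.norm(d); dy=0 if yaw is None else yaw-psi
            if L<.6 and abs(dy)<.6: break
            if L>step: d=d*step/L
            dy=np.clip(dy,-np.degrees(maxturn),np.degrees(maxturn))
            a=np.radians(psi); X=np.array([np.cos(a),np.sin(a),0]);Y=np.array([np.sin(a),-np.cos(a),0])
            sh=[round(float(X@d),1),round(float(Y@d),1),round(float(-d[2]),1)]
            rows.append([sh,round(float(np.radians(-dy)),3)])
            p=p+sh[0]*X+sh[1]*Y+np.array([0,0,-sh[2]]); psi-=np.degrees(rows[-1][1])
    for i in range(0,len(rows),5): print(rows[i:i+5])
E
python3 - <<'E'
from plan import *
t=capture('top');E=[(184.6,295.9),(269.3,270.7),(246.8,189.6),(165.4,213)]
P=np.array([at_z(t,e,.17)[:2] for e in E]);print(P.round(4),(P[0]+P[2])/2,(P[1]+P[3])/2,P.mean(0), np.linalg.norm(P-P.mean(0),axis=1))
v=P-P.mean(0);print(np.degrees(np.arctan2(v[:,1],v[:,0])))
plan([([.50,-.10,.215],0,33),(pol(.13,-62,.152),30,33)])
E
```

```text
[[3.881e-01 1.828e-01]
 [4.483e-01 5.000e-04]
 [6.304e-01 6.100e-02]
 [5.704e-01 2.418e-01]] [0.50926607 0.12187468] [0.50936578 0.12115698] [0.50931592 0.12151583] [0.13583146 0.13550214 0.13541998 0.1349067 ]
[ 153.18142568 -116.74236869  -26.56661374   63.08265206]
from [ 203.  -591.1  222.5] yaw -71.0 t 1.45
[[[-21.2, -25.3, 0.4], -0.11], [[-18.2, -27.5, 0.4], -0.11], [[-15.1, -29.3, 0.4], -0.11], [[-11.8, -30.8, 0.4], -0.11], [[-8.4, -31.9, 0.4], -0.11]]
[[[-4.8, -32.6, 0.4], -0.11], [[-1.2, -33.0, 0.5], -0.11], [[2.4, -32.9, 0.4], -0.11], [[6.0, -32.4, 0.5], -0.11], [[9.6, -31.6, 0.4], -0.11]]
[[[13.0, -30.3, 0.5], -0.11], [[16.2, -28.7, 0.4], -0.03], [[17.1, -28.2, 0.5], 0.0], [[17.1, -28.2, 0.4], 0.0], [[17.1, -28.2, 0.5], 0.0]]
[[[17.0, -28.3, 0.4], 0.0], [[17.1, -28.2, 0.5], 0.0], [[6.8, -11.3, 0.1], 0.0], [[16.4, -24.7, 14.5], -0.11], [[19.0, -22.8, 14.5], -0.11]]
[[[21.3, -20.5, 14.6], -0.11], [[23.5, -18.1, 14.5], -0.11], [[8.6, -5.2, 4.9], -0.084]]
```

Emit:
{"method": "send_rows", "body": {
  "motion": [
    [[-21, -25, 0], -0.11],
    [[-18, -27.5, 0], -0.11],
    [[-15, -29, 0], -0.11],
    [[-12, -31, 0], -0.11],
    [[-8, -32, 0], -0.11]
  ],
  "gripper": 1
}}

```text
time_s: 1.87
position: [0.2863, -0.4542, 0.2216]
tcp_rot: [[0.78, -0.626, 0.0], [-0.626, -0.78, -0.009], [0.006, 0.007, -1.0]]
force: [1.0, -0.7, -0.0]
opening: 0.71
```

Emit:
{"method": "send_rows", "body": {
  "motion": [
    [[-5, -32.5, 0], -0.11],
    [[-1, -33, 0], -0.11],
    [[2.5, -33, 0], -0.11],
    [[6, -32.5, 0], -0.11],
    [[9.5, -31.5, 0], -0.11]
  ]
}}

```text
time_s: 2.28
position: [0.3714, -0.3046, 0.2212]
tcp_rot: [[0.995, -0.101, 0.002], [-0.101, -0.995, -0.011], [0.003, 0.011, -1.0]]
force: [0.2, 0.0, 0.4]
opening: 0.326
```

```bash
python3 - <<'E'
from plan import *
plan([([.50,-.10,.215],0,33),(pol(.13,-62,.152),30,33)])
print(bot.read_state()['opening'],bot.read_state()['force'])
E
```

```text
from [ 371.4 -304.6  221.2] yaw -5.8 t 2.2833
[[[14.6, -29.6, 0.8], -0.101], [[17.6, -27.9, 0.8], 0.0], [[17.6, -27.9, 0.9], 0.0], [[17.5, -27.9, 0.8], 0.0], [[17.6, -27.9, 0.9], 0.0]]
[[[17.5, -27.9, 0.8], 0.0], [[17.5, -27.9, 0.9], 0.0], [[5.8, -9.2, 0.3], 0.0], [[16.4, -24.7, 14.5], -0.11], [[19.0, -22.8, 14.5], -0.11]]
[[[21.4, -20.5, 14.5], -0.11], [[23.5, -18.1, 14.5], -0.11], [[8.5, -5.3, 5.0], -0.083]]
0.3255140826647582 [0.18414864 0.04005021 0.36486962]
```

Emit:
{"method": "send_rows", "body": {
  "motion": [
    [[15, -30, 1], -0.1],
    [[17.5, -28, 1], 0],
    [[17.5, -28, 1], 0],
    [[17.5, -28, 1], 0],
    [[17.5, -28, 1], 0]
  ]
}}

```text
time_s: 2.7
position: [0.4622, -0.1568, 0.2162]
tcp_rot: [[1.0, 0.008, 0.006], [0.008, -1.0, -0.014], [0.005, 0.014, -1.0]]
force: [0.6, -0.1, 0.2]
opening: 0.016
```

Emit:
{"method": "send_rows", "body": {
  "motion": [
    [[17.5, -28, 1], 0],
    [[17.5, -28, 1], 0],
    [[6, -9, 0], 0],
    [[0, 0, 0], 0],
    [[0, 0, 0], 0]
  ]
}}

```text
time_s: 3.12
position: [0.5074, -0.082, 0.2141]
tcp_rot: [[1.0, 0.017, 0.009], [0.017, -1.0, -0.014], [0.009, 0.014, -1.0]]
force: [-0.4, -0.0, 0.9]
opening: 0.006
```

```bash
python3 - <<'E'
from plan import *
AX[:]=[.5093,.1215]
plan([(pol(.13,-62,.152),30,20)])
s=bot.read_state();print(s['opening'],s['force'])
w=capture('wrist');cv2.imwrite('pics/w1.png',w['image'])
w=capture('top');cv2.imwrite('pics/t1.png',w['image'])
E
```

```text
from [507.4 -82.  214.1] yaw 1.0 t 3.1167
[[[10.3, -14.0, 9.9], -0.11], [[11.8, -12.8, 9.9], -0.11], [[13.1, -11.4, 9.9], -0.11], [[14.3, -9.9, 9.9], -0.11], [[15.2, -8.3, 10.0], -0.067]]
[[[15.8, -7.2, 9.9], 0.0], [[4.1, -1.9, 2.6], 0.0]]
0.0056542928255470006 [-0.42141881 -0.01087578  0.92595145]
```

View pics/t1.png

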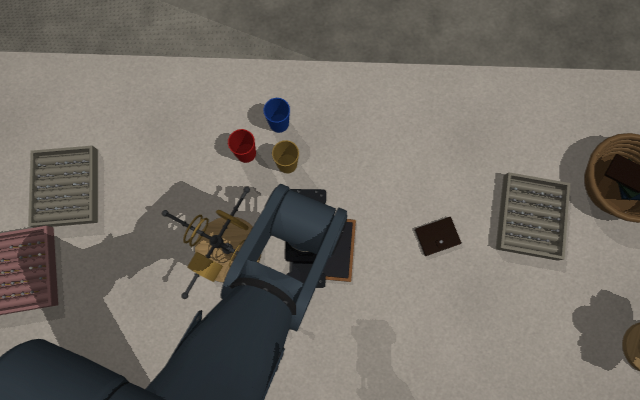

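The fingers are shut and the hand is over the pad's left edge, around (300,240), with the stand still in place. Next I go down into the gap.

Emit:
{"method": "send_rows", "body": {
  "motion": [
    [[10, -14, 10], -0.11],
    [[12, -13, 10], -0.11],
    [[13, -11.5, 10], -0.11],
    [[14, -10, 10], -0.11],
    [[15, -8, 10], -0.07]
  ]
}}

```text
time_s: 3.63
position: [0.557, -0.0215, 0.1649]
tcp_rot: [[0.862, 0.507, 0.013], [0.507, -0.862, -0.019], [0.002, 0.023, -1.0]]
force: [0.4, -0.2, -0.3]
opening: 0.003
```

```bash
python3 - <<'E'
from plan import *
AX[:]=[.5093,.1215]
plan([(pol(.13,-62,.153),30,20),(pol(.11,-48,.153),42,8)])
s=bot.read_state();print(s['joint_positions'],s['force'])
E
```

```text
from [557.  -21.5 164.9] yaw 30.5 t 3.6333
[[[15.4, -10.5, 7.1], 0.008], [[10.3, -7.2, 4.8], 0.0], [[6.2, -5.0, 0.0], -0.11], [[6.7, -4.3, 0.0], -0.099], [[7.1, -3.7, 0.0], 0.0]]
[[[7.1, -3.6, 0.0], 0.0], [[3.1, -1.6, 0.0], 0.0]]
[-13.21507316  29.10723929  95.78376468  -1.07171007  54.14670136
 -43.07744339] [ 0.42128241 -0.24263454 -0.29288652]
```

Emit:
{"method": "send_rows", "body": {
  "motion": [
    [[15, -10, 7], 0],
    [[10, -7, 5], 0],
    [[6, -5, 0], -0.11],
    [[6.5, -4.5, 0], -0.1],
    [[7, -3.5, 0], 0]
  ]
}}

```text
time_s: 4.05
position: [0.5777, 0.0235, 0.1489]
tcp_rot: [[0.736, 0.677, 0.008], [0.677, -0.736, -0.019], [-0.007, 0.02, -1.0]]
force: [0.2, -0.4, -0.9]
opening: 0.007
```

```bash
cat > push.py <<'E'
from plan import *
import sys
AX[:]=[.5093,.1215]
s=bot.read_state(); p=np.array(s['position']);v=p[:2]-AX
phi=np.degrees(np.arctan2(v[1],v[0]));r=np.linalg.norm(v)
print('phi',phi.round(1),'r',r.round(4),'q6',round(s['joint_positions'][5]),'F',np.round(s['force'],1))
end=float(sys.argv[1]); step=float(sys.argv[2]); dphi=np.degrees(step/108.5)
n=max(1,int(np.ceil((end-phi)/dphi))); n=min(n,int(sys.argv[3]))
w=[];R=np.array(s['tcp_rot']);psi=np.degrees(np.arctan2(R[1,0],R[0,0]))
for i in range(1,n+1):
    f=min(phi+dphi*i,end); rr=r+(.1085-r)*min(1,i/4)
    psi=psi+np.clip(min(f+90,150)-psi,-4.5,4.5)
    w.append((pol(rr,f,.153),psi,50))
plan(w)
E
python3 push.py 85 4 20
```

```text
phi -55.1 r 0.1195 q6 -50 F [ 0.2 -0.4 -0.9]
from [577.7  23.5 148.9] yaw 42.6 t 4.05
[[[4.6, -2.2, -4.1], 0.079], [[4.3, -2.8, 0.0], -0.019], [[4.1, -2.8, 0.0], -0.037], [[4.0, -2.8, 0.0], -0.036], [[4.0, -0.1, 0.0], -0.037]]
[[[4.0, -0.0, 0.0], -0.037], [[4.0, -0.1, 0.0], -0.037], [[4.0, -0.1, 0.0], -0.037], [[4.0, -0.1, 0.0], -0.037], [[4.0, -0.0, 0.0], -0.037]]
[[[4.0, -0.1, 0.0], -0.037], [[4.0, -0.1, 0.0], -0.036], [[4.0, -0.1, 0.0], -0.037], [[4.0, -0.0, 0.0], -0.037], [[4.0, -0.1, 0.0], -0.037]]
[[[4.0, -0.1, 0.0], -0.037], [[4.0, -0.1, 0.0], -0.037], [[4.0, -0.0, 0.0], -0.037], [[4.0, -0.1, 0.0], -0.036], [[4.0, -0.1, 0.0], -0.037]]
```

Emit:
{"method": "send_rows", "body": {
  "motion": [
    [[4.5, -2.5, -4], 0],
    [[4.5, -3, 0], 0],
    [[4, -3, 0], -0.02],
    [[4, -2.5, 0], -0.037],
    [[4, 0, 0], -0.037]
  ]
}}

```text
time_s: 4.47
position: [0.5858, 0.0454, 0.1539]
tcp_rot: [[0.675, 0.738, 0.008], [0.738, -0.675, -0.02], [-0.009, 0.02, -1.0]]
force: [0.3, 0.1, -0.7]
opening: 0.008
```

Emit:
{"method": "send_rows", "body": {
  "motion": [
    [[4, 0, 0], -0.037],
    [[4, 0, 0], -0.037],
    [[4, 0, 0], -0.037],
    [[4, 0, 0], -0.037],
    [[4, 0, 0], -0.037]
  ]
}}

```text
time_s: 4.88
position: [0.5987, 0.0615, 0.1553]
tcp_rot: [[0.523, 0.852, 0.01], [0.852, -0.522, -0.021], [-0.013, 0.02, -1.0]]
force: [-0.9, 0.2, -0.1]
opening: 0.01
```

```bash
python3 push.py 85 4 15; python3 - <<'E'
from h import *
for n in ['scene','top']: cv2.imwrite(f'pics/{n}2.png',capture(n)['image'])
a=cv2.imread('pics/scene2.png');b=cv2.imread('pics/top2.png')
cv2.imwrite('pics/c2.png',np.hstack([cv2.resize(a[130:350,330:530],None,fx=2,fy=2),cv2.resize(b[130:350,130:330],None,fx=2,fy=2)]))
E
```

```text
phi -33.9 r 0.1077 q6 -62 F [-0.9  0.2 -0.1]
from [598.7  61.5 155.3] yaw 58.5 t 4.8833
[[[4.0, 0.3, 2.3], 0.004], [[4.0, 0.1, 0.0], -0.036], [[3.9, 0.2, 0.0], -0.037], [[4.0, 0.1, 0.0], -0.037], [[4.0, -0.1, 0.0], -0.037]]
[[[4.0, -0.0, 0.0], -0.037], [[4.0, -0.1, 0.0], -0.037], [[4.0, -0.1, 0.0], -0.037], [[4.0, -0.1, 0.0], -0.036], [[4.0, -0.0, 0.0], -0.037]]
[[[4.0, -0.1, 0.0], -0.037], [[4.0, -0.1, 0.0], -0.037], [[4.0, -0.0, 0.0], -0.037], [[4.0, -0.1, 0.0], -0.037], [[4.0, -0.1, 0.0], -0.037]]
```

View pics/c2.png

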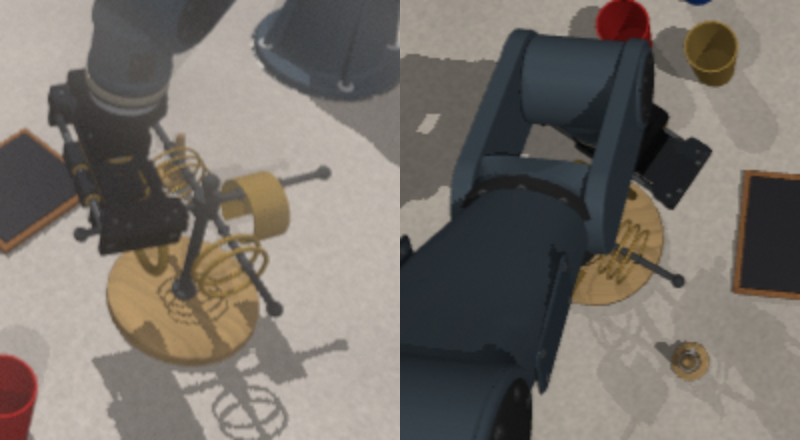

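Scene crop: the hand is beside the round-bangle arm and not touching any jewellery. The cuff ball, at about (491,216), has barely started moving. The push continues.

Emit:
{"method": "send_rows", "body": {
  "motion": [
    [[4, 0, 2], -0.02],
    [[4, 0, 0], -0.037],
    [[4, 0, 0], -0.037],
    [[4, 0, 0], -0.037],
    [[4, 0, 0], -0.037]
  ]
}}

```text
time_s: 5.4
position: [0.608, 0.0779, 0.1532]
tcp_rot: [[0.37, 0.929, 0.01], [0.929, -0.37, -0.024], [-0.018, 0.018, -1.0]]
force: [0.7, -0.7, 1.0]
opening: 0.006
```

Emit:
{"method": "send_rows", "body": {
  "motion": [
    [[4, 0, 0], -0.037],
    [[4, 0, 0], -0.037],
    [[4, 0, 0], -0.037],
    [[4, 0, 0], -0.037],
    [[4, 0, 0], -0.037]
  ]
}}

```text
time_s: 5.82
position: [0.6144, 0.0962, 0.1528]
tcp_rot: [[0.186, 0.982, 0.01], [0.982, -0.186, -0.026], [-0.024, 0.015, -1.0]]
force: [-0.6, -0.8, 0.9]
opening: 0.006
```

```bash
python3 push.py 85 4 15; python3 - <<'E'
from h import *
for n in ['scene','wrist']: cv2.imwrite(f'pics/{n}3.png',capture(n)['image'])
a=cv2.imread('pics/scene3.png');b=cv2.imread('pics/wrist3.png')
cv2.imwrite('pics/c3.png',np.hstack([cv2.resize(a[130:350,330:530],(400,440)),cv2.resize(b,(400,440))]))
E
```

```text
phi -13.5 r 0.1081 q6 -79 F [-0.6 -0.8  0.9]
from [614.4  96.2 152.8] yaw 79.3 t 5.8167
[[[4.0, 0.2, -0.2], 0.012], [[4.0, 0.0, 0.0], -0.037], [[4.0, 0.1, 0.0], -0.037], [[4.0, -0.0, 0.0], -0.037], [[4.0, -0.1, 0.0], -0.037]]
[[[4.0, -0.1, 0.0], -0.037], [[4.0, -0.1, 0.0], -0.037], [[4.0, -0.0, 0.0], -0.036], [[4.0, -0.1, 0.0], -0.037], [[4.0, -0.1, 0.0], -0.037]]
[[[4.0, -0.1, 0.0], -0.037], [[4.0, -0.0, 0.0], -0.037], [[4.0, -0.1, 0.0], -0.037], [[4.0, -0.1, 0.0], -0.037], [[4.0, -0.1, 0.0], -0.037]]
```

View pics/c3.png

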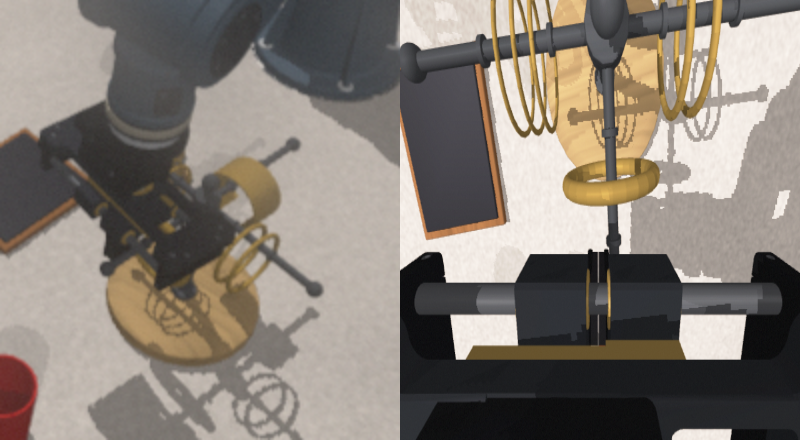

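```bash
python3 - <<'E'
from h import *
s=capture('scene')
for xy in [(476.5,202.5),(487.5,274.5)]:
    p=at_z(s,xy,.17);v=p[:2]-[.5093,.1230];print(p.round(3),np.linalg.norm(v),np.degrees(np.arctan2(v[1],v[0])))
E
```

```text
[0.379 0.141 0.17 ] 0.13114653049280267 171.90985072199283
[0.527 0.259 0.17 ] 0.1372494233320073 82.46921686303058
```

View pics/wrist3.png

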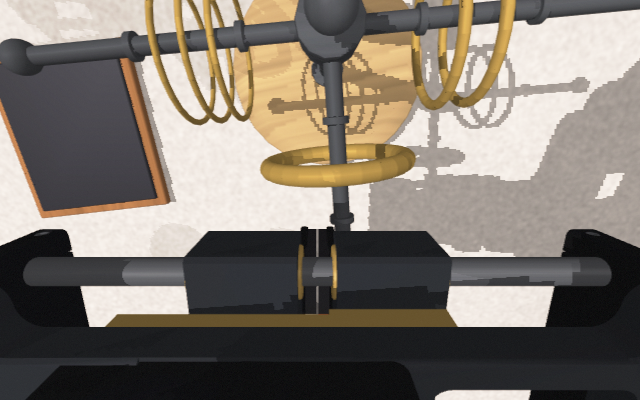

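The rotor has turned to about 172° for 9.9° of finger travel since contact. In the wrist view the fingertip bears on the bare end of the arm at about (330,235), clear of the ring at (338,165). Continuing.

Emit:
{"method": "send_rows", "body": {
  "motion": [
    [[4, 0, 0], 0],
    [[4, 0, 0], -0.037],
    [[4, 0, 0], -0.037],
    [[4, 0, 0], -0.037],
    [[4, 0, 0], -0.037]
  ]
}}

```text
time_s: 6.38
position: [0.6169, 0.115, 0.1522]
tcp_rot: [[0.042, 0.999, 0.009], [0.999, -0.042, -0.027], [-0.027, 0.01, -1.0]]
force: [-0.0, -0.8, 0.1]
opening: 0.005
```

Emit:
{"method": "send_rows", "body": {
  "motion": [
    [[4, 0, 0], -0.037],
    [[4, 0, 0], -0.037],
    [[4, 0, 0], -0.037],
    [[4, 0, 0], -0.037],
    [[4, 0, 0], -0.037]
  ]
}}

```text
time_s: 6.8
position: [0.6164, 0.1348, 0.1519]
tcp_rot: [[-0.146, 0.989, 0.009], [0.989, 0.146, -0.029], [-0.03, 0.005, -1.0]]
force: [-0.2, -1.5, 0.4]
opening: 0.006
```

```bash
python3 push.py 85 4 10
```

```text
phi 7.1 r 0.1079 q6 -94 F [-0.2 -1.5  0.4]
from [616.4 134.8 151.9] yaw 98.4 t 6.8
[[[4.0, 0.2, -1.1], -0.014], [[4.0, 0.0, -0.0], -0.037], [[4.0, 0.1, -0.0], -0.036], [[4.0, 0.1, -0.0], -0.037], [[4.0, -0.1, -0.0], -0.037]]
[[[4.0, -0.1, -0.0], -0.037], [[4.0, -0.1, -0.0], -0.037], [[4.0, -0.0, -0.0], -0.037], [[4.0, -0.1, -0.0], -0.037], [[4.0, -0.1, -0.0], -0.037]]
```

Emit:
{"method": "send_rows", "body": {
  "motion": [
    [[4, 0, -1], -0.025],
    [[4, 0, -1], -0.037],
    [[4, 0, 0], -0.037],
    [[4, 0, 0], -0.037],
    [[4, 0, 0], -0.037]
  ]
}}

```text
time_s: 7.22
position: [0.6119, 0.1547, 0.1532]
tcp_rot: [[-0.319, 0.948, 0.008], [0.947, 0.319, -0.03], [-0.031, -0.002, -1.0]]
force: [0.5, -1.2, 0.6]
opening: 0.005
```

Emit:
{"method": "send_rows", "body": {
  "motion": [
    [[4, 0, 0], -0.037],
    [[4, 0, 0], -0.037],
    [[4, 0, 0], -0.037],
    [[4, 0, 0], -0.037],
    [[4, 0, 0], -0.037]
  ]
}}

```text
time_s: 7.63
position: [0.6038, 0.1735, 0.153]
tcp_rot: [[-0.493, 0.87, 0.009], [0.869, 0.493, -0.032], [-0.032, -0.008, -0.999]]
force: [0.9, -0.9, 1.4]
opening: 0.004
```

Emit:
{"method": "send_rows", "body": {
  "motion": [
    [[4, 0, 0], -0.037],
    [[4, 0, 0], -0.037],
    [[4, 0, 0], -0.037],
    [[4, 0, 0], -0.037],
    [[4, 0, 0], -0.037]
  ]
}}

```text
time_s: 8.05
position: [0.5924, 0.1904, 0.1528]
tcp_rot: [[-0.649, 0.76, 0.009], [0.76, 0.649, -0.033], [-0.031, -0.014, -0.999]]
force: [0.2, -1.0, 0.2]
opening: 0.003
```

```bash
python3 push.py 85 4 15;python3 - <<'E'
from h import *
for n in ['scene','wrist']: cv2.imwrite(f'pics/{n}4.png',capture(n)['image'])
a=cv2.imread('pics/scene4.png');b=cv2.imread('pics/wrist4.png')
cv2.imwrite('pics/c4.png',np.hstack([cv2.resize(a[130:350,330:530],(400,440)),cv2.resize(b,(400,440))]))
E
```

```text
phi 39.7 r 0.108 q6 -121 F [ 0.2 -1.   0.2]
from [592.4 190.4 152.8] yaw 130.5 t 8.05
[[[4.0, 0.1, -0.2], -0.022], [[4.0, 0.1, -0.0], -0.037], [[4.0, 0.0, -0.0], -0.037], [[4.0, 0.1, -0.0], -0.037], [[4.0, -0.1, -0.0], -0.037]]
[[[4.0, -0.0, -0.0], -0.037], [[4.0, -0.1, -0.0], -0.037], [[4.0, -0.1, -0.0], -0.036], [[4.0, -0.1, -0.0], -0.037], [[4.0, -0.0, -0.0], -0.023]]
[[[4.0, -0.2, -0.0], -0.0], [[3.9, -0.3, -0.0], -0.0], [[4.0, -0.4, -0.0], -0.0], [[4.0, -0.6, -0.0], -0.0], [[3.9, -0.7, -0.0], -0.0]]
```

View pics/c4.png

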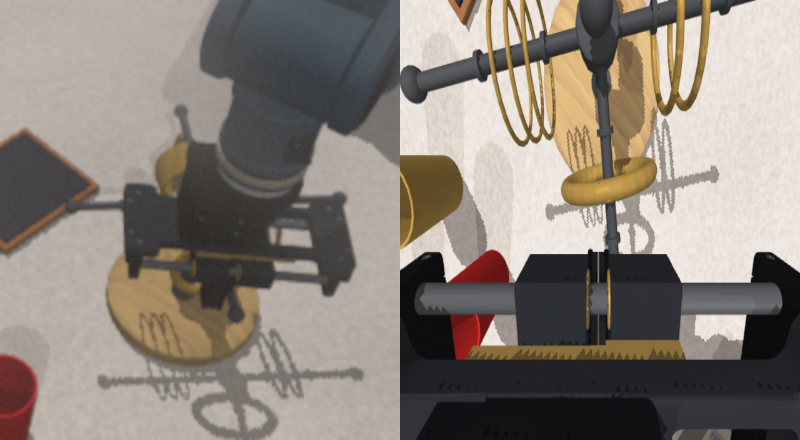

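Still pushing cleanly on the bare end of the arm. The cuff arm is now towards pixel (421,185) in the scene view.

Emit:
{"method": "send_rows", "body": {
  "motion": [
    [[4, 0, 0], -0.03],
    [[4, 0, 0], -0.037],
    [[4, 0, 0], -0.037],
    [[4, 0, 0], -0.037],
    [[4, 0, 0], -0.037]
  ]
}}

```text
time_s: 8.57
position: [0.5788, 0.2046, 0.1524]
tcp_rot: [[-0.777, 0.63, 0.011], [0.629, 0.777, -0.034], [-0.029, -0.019, -0.999]]
force: [-0.1, -0.9, 0.3]
opening: 0.007
```

Emit:
{"method": "send_rows", "body": {
  "motion": [
    [[4, 0, 0], -0.037],
    [[4, 0, 0], -0.037],
    [[4, 0, 0], -0.037],
    [[4, 0, 0], -0.037],
    [[4, 0, 0], -0.037]
  ]
}}

```text
time_s: 8.98
position: [0.5625, 0.216, 0.1522]
tcp_rot: [[-0.884, 0.467, 0.013], [0.467, 0.884, -0.034], [-0.027, -0.024, -0.999]]
force: [-0.0, -0.2, 0.4]
opening: 0.004
```

```bash
sed -i 's/f+90,150/f+90,162/' push.py; python3 push.py 84 4 15;python3 - <<'E'
from h import *
for n in ['scene','top','wrist']: cv2.imwrite(f'pics/{n}5.png',capture(n)['image'])
a=cv2.imread('pics/scene5.png');b=cv2.imread('pics/top5.png')
cv2.imwrite('pics/c5.png',np.hstack([cv2.resize(a[130:350,330:530],(400,440)),cv2.resize(b[130:350,130:330],(400,440))]))
E
```

```text
phi 60.6 r 0.1084 q6 -139 F [-0.  -0.2  0.4]
from [562.5 216.  152.2] yaw 152.2 t 8.9833
[[[4.0, 0.1, -0.8], -0.009], [[4.0, -0.1, 0.0], -0.037], [[4.0, -0.1, 0.0], -0.037], [[4.0, -0.0, 0.0], -0.037], [[4.0, -0.1, 0.0], -0.037]]
[[[4.0, -0.1, 0.0], -0.015], [[4.0, -0.1, 0.0], 0.0], [[4.0, -0.3, 0.0], 0.0], [[4.0, -0.5, 0.0], 0.0], [[3.9, -0.6, 0.0], 0.0]]
[[[3.9, -0.7, 0.0], 0.0]]
```

View pics/c5.png

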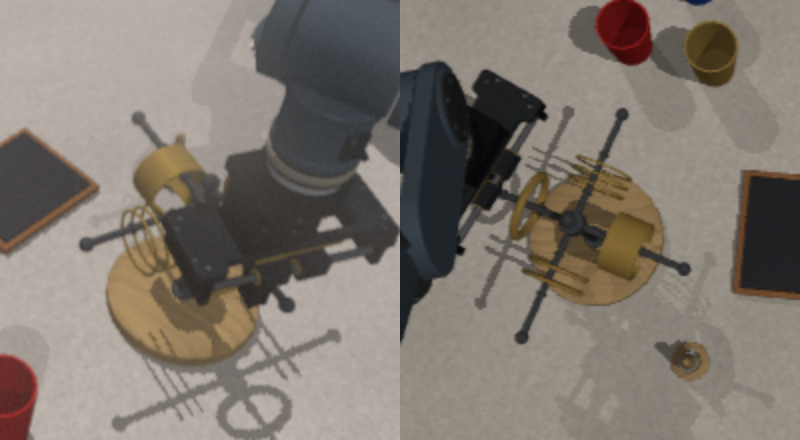

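```bash
python3 - <<'E'
from h import *
t=capture('top')
P=[at_z(t,xy,.17)[:2] for xy in [(272,264.2),(241,187),(191,299)]]
C=(P[1]+P[2])/2; print(np.round(P,4),C, at_z(t,(216,241),.17))
d=P[1]-P[2];print(np.degrees(np.arctan2(d[1],d[0]))-90,[np.degrees(np.arctan2(*(p-[.5093,.1215])[::-1])) for p in P])
for n in ['top','scene']:
    capture(n); c=t if n=='top' else capture(n)
    for r in place_of(n,'pad_middle')[:1]: print(n,at_z(c,r['xy'],.013),r['p'])
b=cv2.imread('pics/top5.png');cv2.imwrite('pics/t5pad.png',cv2.resize(b[200:300,280:380],(600,600)))
E
```

```text
[[ 0.4628 -0.0048]
 [ 0.6361  0.0746]
 [ 0.3819  0.1683]] [0.50901092 0.12143014] [0.51044979 0.12287191 0.17      ]
-110.2340478622464 [np.float64(-110.2207068029029), np.float64(-20.304182663401388), np.float64(159.83583157288365)]
top [ 0.52322152 -0.11637928  0.013     ] 0.63
scene [ 0.53573101 -0.12771924  0.013     ] 0.73
```

View pics/t5pad.png

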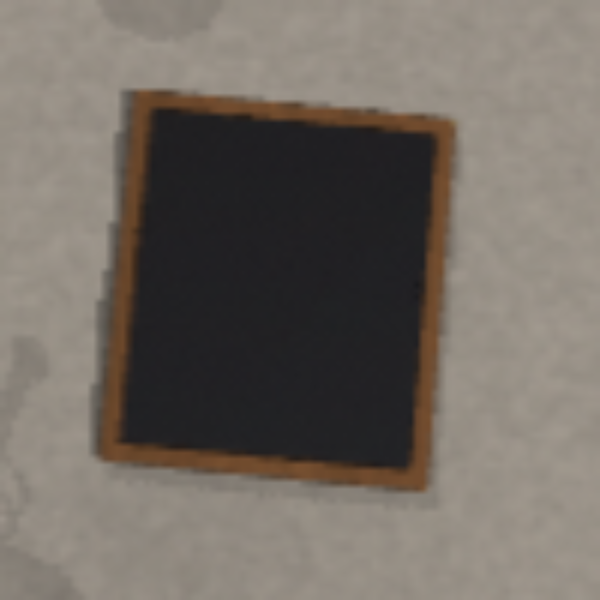

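```bash
python3 - <<'E'
from h import *
t=capture('top')
m=np.mean([at_z(t,(280+x/6,200+y/6),.013) for x,y in [(153,110),(436,133),(410,467),(122,440)]],0)
d=m[:2]-[.5092,.1215];print(m,np.degrees(np.arctan2(d[1],d[0])))
E
```

```text
[ 0.52058131 -0.12953901  0.013     ] -87.40416822591703
```

The cuff is at -110.2° and the pad bearing is about -87°, so 23° remain. That puts the finger at about 83.8°.

Emit:
{"method": "send_rows", "body": {
  "motion": [
    [[4, 0, -1], -0.01],
    [[4, 0, 0], -0.037],
    [[4, 0, 0], -0.037],
    [[4, 0, 0], -0.037],
    [[4, 0, 0], -0.037]
  ]
}}

```text
time_s: 9.9
position: [0.5455, 0.2237, 0.153]
tcp_rot: [[-0.948, 0.318, 0.016], [0.317, 0.948, -0.035], [-0.026, -0.028, -0.999]]
force: [1.1, -0.8, 0.4]
opening: 0.008
```

Emit:
{"method": "send_rows", "body": {
  "motion": [
    [[4, 0, 0], -0.015],
    [[4, 0, 0], 0],
    [[4, 0, 0], 0],
    [[4, -0.5, 0], 0],
    [[2, 0, 0], 0]
  ]
}}

```text
time_s: 10.32
position: [0.5268, 0.2291, 0.1529]
tcp_rot: [[-0.953, 0.303, 0.017], [0.302, 0.953, -0.035], [-0.027, -0.029, -0.999]]
force: [0.6, 0.1, -0.1]
opening: 0.003
```

```bash
python3 push.py 84 2 15;python3 - <<'E'
from h import *
for n in ['scene','top']: cv2.imwrite(f'pics/{n}6.png',capture(n)['image'])
a=cv2.imread('pics/scene6.png');b=cv2.imread('pics/top6.png')
cv2.imwrite('pics/t6.png',cv2.resize(b[150:310,130:330],(800,600)[:1]+(640-40,) ,interpolation=cv2.INTER_CUBIC))
E
```

```text
phi 80.8 r 0.109 q6 -147 F [ 0.6  0.1 -0.1]
from [526.8 229.1 152.9] yaw 162.4 t 10.3167
[[[2.0, -0.4, -0.1], 0.007], [[1.9, -0.5, 0.0], -0.0], [[1.9, -0.6, 0.0], -0.0]]
```

View pics/t6.png

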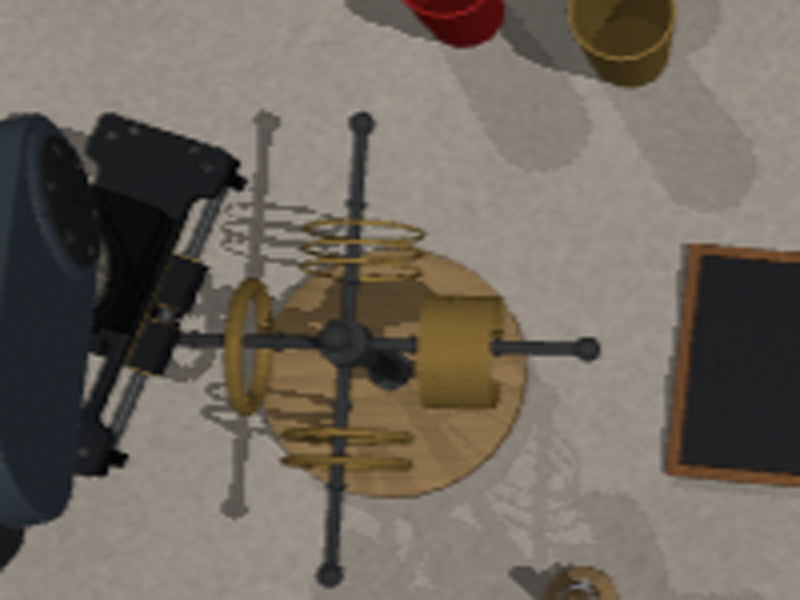

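```bash
python3 - <<'E'
from h import *
t=capture('top')
P=[at_z(t,xy,.17)[:2] for xy in [(277.5,242.8),(220.25,183.1),(212.25,303.3)]]
d=P[1]-P[2];print(np.round(P,4),(P[1]+P[2])/2,np.degrees(np.arctan2(d[1],d[0]))-90,[np.degrees(np.arctan2(*(p-[.5092,.1215])[::-1])) for p in P])
E
```

```text
[[ 0.5107 -0.0148]
 [ 0.6438  0.1227]
 [ 0.3742  0.1213]] [0.50898119 0.1219784 ] -89.7030911098194 [np.float64(-89.37580216468704), np.float64(0.5010193878859724), np.float64(-179.90654765924896)]
```

View pics/scene6.png

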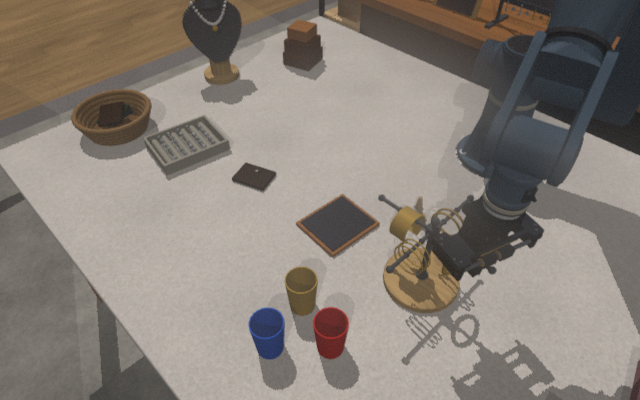

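The cuff is now at -89.6° and the bearing is about -87°, so 2.5° (about 4.5 mm) is left.

Emit:
{"method": "send_rows", "body": {
  "motion": [
    [[1.5, -0.3, 0], 0],
    [[1.5, -0.3, 0], 0],
    [[1.5, -0.3, 0], 0],
    [[0, 0, 0], 0],
    [[0, 0, 0], 0]
  ]
}}

```text
time_s: 10.88
position: [0.5231, 0.2297, 0.1529]
tcp_rot: [[-0.953, 0.304, 0.018], [0.303, 0.952, -0.035], [-0.028, -0.028, -0.999]]
force: [0.8, 0.2, 0.2]
opening: 0.003
```

```bash
python3 push.py 84 2 15;python3 - <<'E'
from h import *
b=capture('top')['image']
cv2.imwrite('pics/t7.png',cv2.resize(b[150:310,130:330],(800,600),interpolation=cv2.INTER_CUBIC))
E
```

```text
phi 82.7 r 0.1091 q6 -147 F [0.8 0.2 0.2]
from [523.1 229.7 152.9] yaw 162.4 t 10.8833
[[[1.9, -0.5, -0.1], 0.006]]
```

View pics/t7.png

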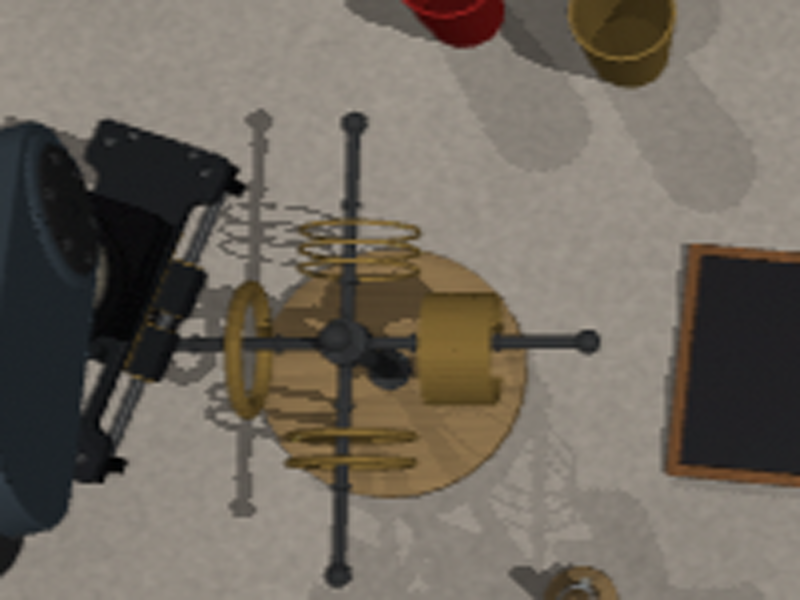

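```bash
python3 - <<'E'
from h import *
t=capture('top')
P=[at_z(t,xy,.17)[:2] for xy in [(277.25,240.9),(218.5,182.8),(214.5,303.1)]]
d=P[1]-P[2];print(np.round(P,4),(P[1]+P[2])/2,np.degrees(np.arctan2(d[1],d[0]))-90,[np.degrees(np.arctan2(*(p-[.5092,.1215])[::-1])) for p in P])
E
```

```text
[[ 0.5149 -0.014 ]
 [ 0.6444  0.1267]
 [ 0.3747  0.1164]] [0.50955945 0.12157426] -87.80760432470804 [np.float64(-87.57983337266441), np.float64(2.217999777185277), np.float64(-177.83334619779296)]
```

The cuff is at -87.7°. The pad bearing is -87.4° by the top camera and -86.2° by the scene camera. I'll nudge 1 mm more, then back off clockwise and lift.

Emit:
{"method": "send_rows", "body": {
  "motion": [
    [[1.2, -0.2, 0], 0],
    [[0, 0, 0], 0],
    [[-3, 0, 0], 0],
    [[-8, 0, 0], 0],
    [[-10, 0, 0], 0]
  ]
}}

```text
time_s: 11.4
position: [0.5406, 0.2237, 0.1532]
tcp_rot: [[-0.953, 0.302, 0.015], [0.301, 0.953, -0.035], [-0.025, -0.029, -0.999]]
force: [-0.1, -0.1, -0.1]
opening: 0.006
```

Emit:
{"method": "send_rows", "body": {
  "motion": [
    [[-8, -6, 0], 0],
    [[0, 0, -10], 0],
    [[0, 0, -25], 0],
    [[0, 0, -30], 0],
    [[0, 0, -30], 0]
  ]
}}

```text
time_s: 11.82
position: [0.5455, 0.2146, 0.2454]
tcp_rot: [[-0.952, 0.306, 0.0], [0.306, 0.951, -0.038], [-0.012, -0.037, -0.999]]
force: [0.0, -0.2, -0.7]
opening: 0.003
```

```bash
python3 - <<'E'
from h import *
for n in ['top','scene']: cv2.imwrite(f'pics/{n}8.png',capture(n)['image'])
print(bot.read_state()['position'],bot.read_state()['force'])
b=cv2.imread('pics/top8.png');cv2.imwrite('pics/t8.png',cv2.resize(b[150:310,130:330],(800,600),interpolation=cv2.INTER_CUBIC))
b=cv2.imread('pics/scene8.png');cv2.imwrite('pics/s8.png',cv2.resize(b[170:330,280:480],(800,600),interpolation=cv2.INTER_CUBIC))
E
```

```text
[0.54978674 0.21570002 0.25070786] [ 1.06293824 -0.70924093 -0.06085152]
```

View pics/t8.png

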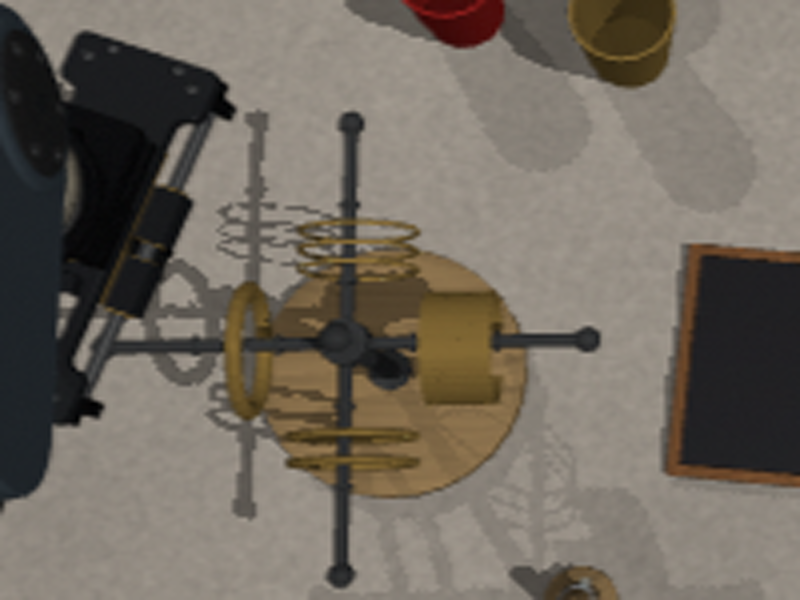

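View pics/s8.png

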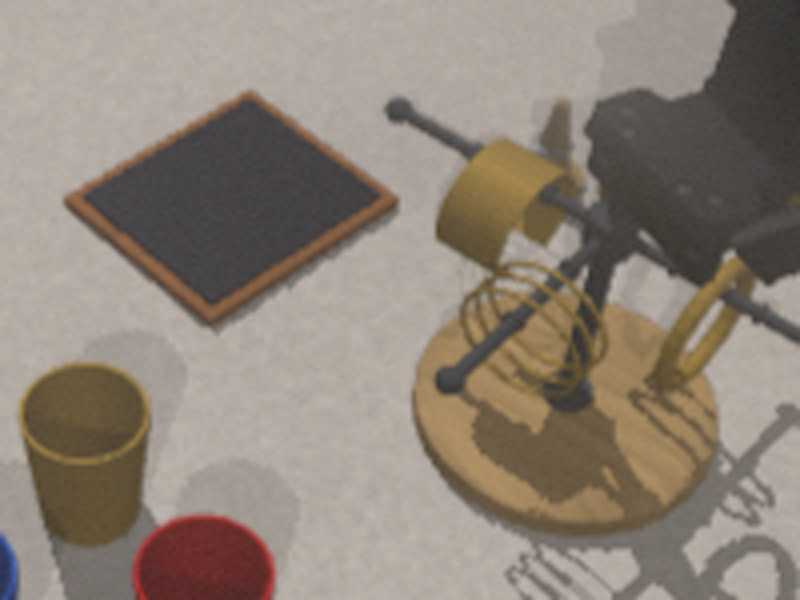

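Emit:
{"method": "send_rows", "body": {
  "motion": [
    [[0, 0, -30], 0],
    [[0, 0, -30], 0],
    [[0, 20, -15], 0],
    [[0, 25, 0], 0],
    [[0, 25, 0], 0]
  ]
}}

```text
time_s: 12.33
position: [0.5696, 0.2808, 0.3303]
tcp_rot: [[-0.949, 0.314, 0.013], [0.314, 0.949, -0.037], [-0.024, -0.031, -0.999]]
force: [-0.3, -0.3, -0.1]
opening: 0.005
```

Emit:
{"method": "send_rows", "body": {
  "motion": [
    [[0, 20, 0], 0],
    [[0, 10, 0], 0],
    [[0, 0, 0], 0],
    [[0, 0, 0], 0],
    [[0, 0, 0], 0]
  ]
}}

```text
time_s: 12.75
position: [0.5797, 0.3125, 0.3296]
tcp_rot: [[-0.95, 0.312, 0.013], [0.311, 0.95, -0.036], [-0.024, -0.03, -0.999]]
force: [-0.7, -0.7, -0.6]
opening: 0.006
```

```bash
python3 - <<'E'
from h import *
t=capture('top');cv2.imwrite('pics/t9.png',t['image'])
P=[at_z(t,xy,.17)[:2] for xy in [(277,240.4),(217.75,182.8),(215.25,303.1)]]
d=P[1]-P[2];print((P[1]+P[2])/2,np.degrees(np.arctan2(d[1],d[0]))-90,np.degrees(np.arctan2(*(P[0]-[.5092,.1215])[::-1])))
a=cv2.imread('pics/top0.png');
f=cv2.absdiff(cv2.imread('pics/scene0.png'),capture('scene')['image']);
print(bot.read_state()['position'],bot.read_state()['force'],bot.read_state()['time_s'])
# foot rim comparison
for k in (a,t['image']):
    m=cv2.inRange(cv2.cvtColor(k,cv2.COLOR_BGR2HSV),(10,70,90),(25,255,255)); m[:,:170]=0;m[:,270:]=0;m[:200]=0;m[285:]=0
    ys,xs=np.nonzero(m);print(xs.max(),ys.max(),np.percentile(xs,99),np.percentile(ys,99))
cv2.imwrite('pics/cmp.png',np.hstack([cv2.resize(k[190:310,160:290],(390,360)) for k in (a,t['image'])]))
E
```

```text
[0.50955747 0.121617  ] -87.09587045956562 -87.10064817990065
[0.57970783 0.31216431 0.32976197] [ 0.52133806 -0.42341784  0.18451093] 12.85
261 282 260.0 279.0
261 282 260.0 280.00999999999976
```

View pics/cmp.png

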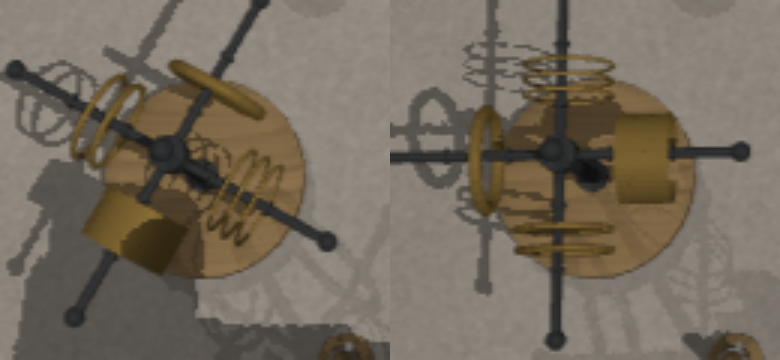

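View pics/t9.png

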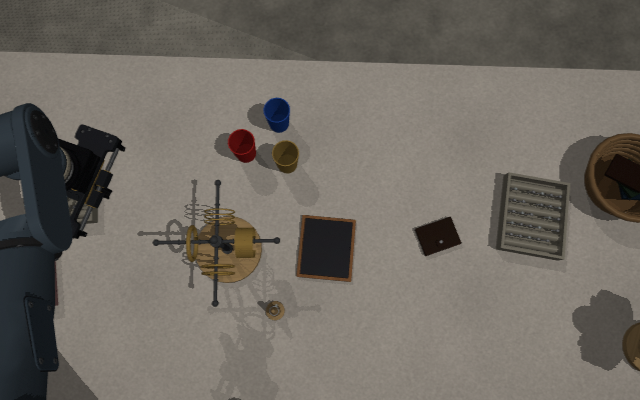

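The last pictures show the foot unmoved, with its rim at (261,282) before and after. The cuff arm's end at (277,240) points at the pad, and the hand is clear. Handing in.

```bash
python3 -c "
from rig import bot
print(bot.hand_in())"
```

```text
the job is handed in; nothing more can be done
None
```

The cuff arm now points at the middle of the pad, and the job is handed in. With the fingers shut, I pushed the bare outer end of the round bangle's arm, opposite the cuff's, about 120° counter-clockwise. The fingertip moved at about 50 mm/s. I then backed off, lifted and moved the hand away, handing in at about 12.9 s of the 45 s allowed.

**Aim:** the top camera puts the cuff arm at -87.1°. It puts the pad's middle at -87.4°, while the scene camera's rougher measurement gives about -86.2°. The two differ by about 1°, and I aimed between them.

**Foot and other goods:** the foot's rim is at the same pixels before and after, to about 1 pixel. The pad, cups, cone and wallet appear where they were.

**Contact:** the wrist force stayed around 1 N throughout. The fingertip showed clear of the jewellery in the views I took during the push. At hand-in the hand was about 0.2 m from the stand's axis with the fingertips 0.33 m up, touching nothing.

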